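# Fit the idler and hold the belt tensioner back

## Robot

A 6-joint arm with a two-finger parallel gripper is mounted at the origin on the work surface. World frame = base frame: x ahead of the robot, y to its left, z up, the work surface at z = 0. Lengths are in m, angles in degrees, forces in N, time in s.
With the tool pointing down it reaches from about 0.375 to 0.9 m from the base axis. Payload 3.1 kg.
Tool frame: the origin (TCP) lies on the centre line of the jaws, within the pads' length; the fingertips stand 25 mm ahead of it and the grasp point (between the pads) lies 6 mm ahead of it; z points along the fingers, y is the line along which they close (so a half turn about z gives the same grasp; the last joint's range is limited). The gripper opens to 87 mm and grips with 3 to 60 N. Pads are 19 mm wide; open, the fingers measure 117 mm over their backs; the gripper's body (75 mm by 190 mm) begins 51 mm behind the grasp point.
Start: joints at [-81.217, 30.224, 82.088, -0, 67.689, -10.227], TCP at [0.204, -0.591, 0.209] pointing down, gripper open.
Joint ranges: [-176.69, 176.69], [-43.24, 126.21], [12.49, 139.97], [-82, 262], [0, 151.66], [-163.58, 163.58]. Speed limits (degrees/s): [159.86, 159.86, 180, 180, 180, 180].

## Interface

Orientations are given as a 3x3 rotation matrix whose columns are the frame's x, y, z axes.
In Python, from rig import * gives the robot as it stands.
- The arm moves only by the tool step_arm, never from a script. Its argument "steps" is a list of rows, each a list of 7 numbers: the shift along the tool's x, y, z normalised to -1 to 1, where 1 is 0.3 m, then the turn, a rotation vector about the tool's x, y, z normalised to -1 to 1, where 1 is 45 degrees, then the gripper's target within -1 to 1 (shut at 1, half-way at 0, fully open at -1). A call has 1 to 8 rows; each row is the pose to reach, as a shift and turn from the pose commanded when the call began, along the tool's axes at that moment; what a row does not reach only later rows make up. A row lasts 1/12 s, in which the tool goes at most 41.7 mm and 7.16 degrees, less where a joint would pass 70% of its speed; a pose out of reach is approached as far as the arm can. A call with a number of a shift or a turn outside -1 to 1 is refused whole. A call with a gripper value outside its range is refused whole. The fingers move at their own pace and stop on an object; the grip force is fixed at half the most. Time passes only in rows, so rows that repeat a pose let the fingers close. It gives the time, the measured TCP pose, the force, the opening and the grip force at its end, in the units of the state.
- read_state(): the state, without advancing time (a new reading comes with each control period).
- capture(name): name is "scene" or "top" or "wrist"; returns a dict with "image" (420x560x3 uint8, red, green, blue), "vertical_fov" (degrees; the focal length in pixels is half the picture's height over the tangent of half this angle, whatever the lens; pixels are square), "cx", "cy" (the principal point, pixels), "world_from_camera" (4x4, takes a point from camera to world coordinates); the wrist camera has in their place "T_tool_cam" (4x4, takes a point from camera to tool coordinates, whose origin is the TCP and whose axes are the flange's). Camera axes: x right, y down, z forward; pixel columns grow to the right and rows downward; lengths in m; the calibration is good to about 2 mm. A picture is of the moment at which its call begins: read the wrist's pose just before it. There is no depth.
- hand_in(): hands the job in; it is judged then, once.
The state is a dict: "time_s": time; "joint_positions": joint angles; "qvel": joint speeds; "tau": joint torques, N m; "position": TCP position; "tcp_rot": TCP orientation; "force": force on the tool from outside, world axes, zero at the start; "moment": the same for the moment, N m; "opening": opening from 0.0 (shut) to 1.0 (fully open); "grasp_force": force on a finger pad.
Only numpy, scipy, OpenCV 4.12 (cv2) and the standard library are available. Lean on these libraries where they do the work, as an engineer would, in place of code of your own. Each camera call takes 0.05 s, during which the arm holds its last target. There are 200 camera calls.

## Task

The mill's belt drive is being readied for a new belt. Fit the loose flanged idler roller onto its bare post, flange down and fully home, and let go of it; then swing the sprung tensioner arm by its upright pin back past the click of its pawl and keep it pressed back there yourself, clear of the pawl so that the pawl carries nothing, and finish while holding it like that. Leave the other things on the bench where they are.

Things in the scene. Friction and masses are not known exactly. Their poses are not given: they have to be found in the camera images.
- drive: belt drive head: light grey housing, aluminium top, fixed, 260 (x) x 320 (y) x 45 mm high. Origin under its centre; x away from the robot at yaw 0, z up. On its top, in its frame (mm, heights over the bench): idler post (-40, 90); drive pulley, 68 wide, 81 high, (75, 105); tensioner pivot (10, -30); stop block, 75 high, (-30, 0); pawl in its guide, 86 high, near (107, 0).
- post (a point): foot of the bare idler post, on the housing top, 45 mm above the bench; the steel post is 12 mm in diameter, stands 42 mm up from here (top at 87 mm over the bench), the last 6 mm tapered.
- idler_mid (a point): loose steel idler roller standing on the bench, flange down: barrel 36 mm in diameter, 30 mm high in all, with a flange 48 mm in diameter and 5 mm thick at its bottom, through-bore 17 mm. The point is on its axis, half-way up (15 mm above its underside). z along the axis, up. About 0.13 kg. Fully home, the point lies 15 mm above post.
- pivot (a point): point on the upright pivot axis of the tensioner arm, 105 mm above the bench (level with pin).
- pin (a point): middle of the upright steel pin at the free end of the tensioner arm: 16 mm in diameter, from 72 to 130 mm over the bench; the point is at 105 mm, 110 mm from the pivot axis. The steel arm under it (20 mm wide, 60 to 72 mm over the bench) runs from the pivot towards the robot (housing's -x) at rest. A black roller of 36 mm sits under its end.
- tensioner (a joint): tensioner arm's angle, rad: 0 at rest, growing counter-clockwise from above (pin moves to the housing's -y side), end stop 0.60. A spring pushes it back: about 3 N at the pin at 0, 5 N at 0.20, 9 N at 0.50, and 1 to 3 N more from 0.2 to 0.4 as its tooth lifts the pawl. Beyond 0.43 it is past the click and clear of the pawl: only what pushes the pin holds it.
- pawl (a joint): travel of the sprung sliding pawl at the arm's tail, m: 0 home, up to 0.012 pushed outwards. The arm's tooth pushes it aside; it springs home by itself (the click) behind the tooth when the arm reaches about 0.42 rad. If let go after that, the arm falls back to rest on the pawl at about 0.41 rad.
- spacer_mid (a point): bystander: a loose steel spacer of the idler's barrel size (36 mm across, 30 mm high, same bore) but without flange. Point on its axis, half-way up.
- bottle: bystander: amber glass bottle, 64 mm across, 160 mm high; origin under its centre.
- beaker: bystander: glass beaker, 68 mm across, 85 mm high; origin under its centre.
- weight: bystander: brass knob weight, 40 mm across, 57 mm high; origin under its centre.
- wrench: bystander: wrench 160 mm long lying on the bench; x along it.
- tin: bystander: sample tin, 64 mm across, 60 mm high; origin under its centre.
There are look-alikes about, which are no part of the job. What is shaped like the part that bears idler_mid but orange or purple is not meant.

How it is judged:
By the outcome, as a careful person would: the job done as asked, in the order asked, and still so for the second after the job is handed in, while the arm keeps its last pose, push and grip.
It also fails if it takes over 45 s, if anything falls off the work surface, if the arm or the gripper's body presses on something with over 40 N, if the wrist force passes 120 N, or if a joint passes its speed limit or range.

## Working session

There is one attempt and no reset: what is moved stays moved. The work goes in short steps, Python scripts to look and compute and a tool call to move; the robot and the scene stay as the last step left them, time stands still between calls to the robot, and variables do not carry over. Pictures are saved under pics/ and viewed, at most 10 in all, crops included, and the job is handed in when it is done.

Besides the shell and the picture viewer there is one more tool, called after ">>>" by a JSON object that holds its "fn" and its "kwargs". step_arm: Moves the arm, as the interface text tells. Scaled input: -1 to 1 covers 0.3 m each way for a shift and 45 degrees each way for a turn. Its arguments: {"type":"object","properties":{"steps":{"type":"array"}},"required":["steps"]}

```bash
mkdir -p pics
cat > h.py <<'E'
from rig import *
import numpy as np, cv2
def cap(n):
    s=read_state(); c=capture(n); im=c["image"]; h=im.shape[0]
    f=h/2/np.tan(np.radians(c["vertical_fov"])/2)
    if "world_from_camera" in c: T=np.array(c["world_from_camera"])
    else:
        W=np.eye(4); W[:3,:3]=s["tcp_rot"]; W[:3,3]=s["position"]; T=W@np.array(c["T_tool_cam"])
    return im,f,c["cx"],c["cy"],T
def save(im,n): cv2.imwrite("pics/"+n,cv2.cvtColor(np.ascontiguousarray(im),cv2.COLOR_RGB2BGR))
def onz(C,u,v,z):
    im,f,cx,cy,T=C; d=T[:3,:3]@np.array([(u-cx)/f,(v-cy)/f,1]); o=T[:3,3]
    return o+d*(z-o[2])/d[2]
def proj(C,p):
    im,f,cx,cy,T=C; q=T[:3,:3].T@(np.array(p)-T[:3,3]); return cx+f*q[0]/q[2],cy+f*q[1]/q[2]
E
python3 - <<'E'
from h import *
for n in("scene","top"):
    C=cap(n); save(C[0],n+".png"); print(n,C[1:4],C[4].round(3).tolist())
    np.save(n+".npy",np.array(C,dtype=object),allow_pickle=True)
s=read_state(); print(s["time_s"],np.round(s["tcp_rot"],3),s["position"])
E
```

```text
scene (np.float64(503.0989686592802), 274.6855248000819, 206.78248854001373) [[0.392, 0.743, -0.543, 1.295], [0.92, -0.314, 0.234, -0.326], [0.003, -0.592, -0.806, 1.174], [0.0, 0.0, 0.0, 1.0]]
top (np.float64(410.08649668285756), 273.67618399059535, 204.53652532027988) [[-0.015, -0.999, 0.034, 0.502], [-1.0, 0.015, 0.012, 0.005], [-0.013, -0.033, -0.999, 1.019], [0.0, 0.0, 0.0, 1.0]]
0.1 [[ 0.945  0.326 -0.   ]
 [ 0.326 -0.945  0.002]
 [ 0.    -0.002 -1.   ]] [ 0.20350581 -0.59021065  0.20806975]
```

View pics/scene.png

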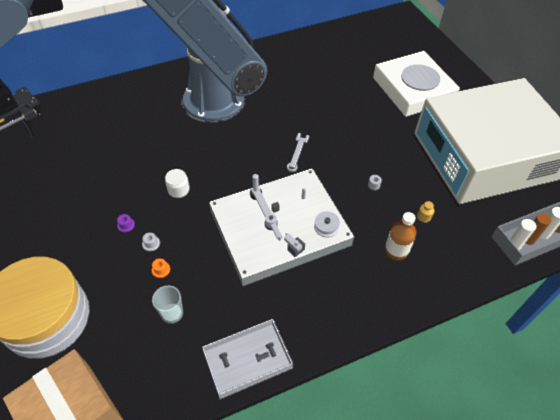

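View pics/top.png

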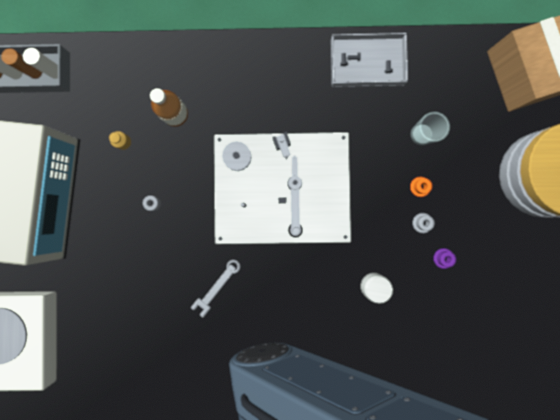

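The scene holds four candidates for the idler, by top-view pixel:
- grey flanged roller at (423,223)
- orange roller at (421,187)
- purple roller at (445,259)
- grey spacer without a flange at (150,203)

I choose the grey flanged one at (423,223), which is at (150,241) in the scene view. The post is at about (243,205), the pin at (295,230) and the pivot at (295,183).

Run:
```python
from h import *
T=tuple(np.load("top.npy",allow_pickle=True)); S=tuple(np.load("scene.npy",allow_pickle=True))
im=T[0]; g=cv2.cvtColor(im,cv2.COLOR_RGB2GRAY)
# idler blob
m=(g>70).astype(np.uint8); n,l,st,ce=cv2.connectedComponentsWithStats(m)
for nm,(u,v) in dict(idler=(423,223),spacer=(150,203)).items():
    k=np.bincount(l[v-12:v+13,u-12:u+13].ravel()); k[0]=0; k=k.argmax(); print(nm,st[k],ce[k].round(1),onz(T,*ce[k],0.012).round(4))
k=l[160,260]; c=(l==k).astype(np.uint8); cs=max(cv2.findContours(c,0,2)[0],key=cv2.contourArea); r=cv2.minAreaRect(cs); print(r)
b=cv2.boxPoints(r); W=np.array([onz(T,*p,0.045) for p in b]); print(W.round(4),W.mean(0).round(4),[np.linalg.norm(W[i]-W[i-1]).round(3) for i in range(4)])
print("pin",onz(T,295,230,.13),"piv",onz(T,295,183,.08),"post",onz(T,243.5,205,.087))
a=im[205:245,400:465]; bq=S[0][205:290,105:190]
a=cv2.resize(a,(520,320),interpolation=2); bq=cv2.resize(bq,(320,320),interpolation=2)
save(np.hstack([a[:,:470],bq]),"crop1.png")
```

```text
idler [412 213  23  21 370] [422.7 222.6] [ 0.486  -0.3455  0.012 ]
spacer [142 195  17  16 212] [150.  202.5] [0.5452 0.3226 0.012 ]
((281.83441162109375, 187.7417755126953), (111.38331604003906, 137.18357849121094), 89.19306945800781)
[[ 0.708   0.1612  0.045 ]
 [ 0.707  -0.1664  0.045 ]
 [ 0.4421 -0.1646  0.045 ]
 [ 0.4421  0.1601  0.045 ]] [ 0.5748 -0.0024  0.045 ] [np.float64(0.266), np.float64(0.328), np.float64(0.265), np.float64(0.325)]
pin [ 0.47590004 -0.02914668  0.13      ] piv [ 0.582011   -0.03283192  0.08      ] post [0.53308868 0.08535008 0.087     ]
```

View pics/crop1.png

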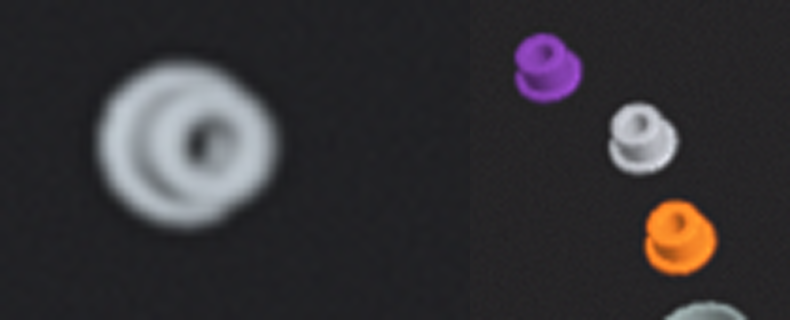

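The crop confirms it: the grey roller is upright with its flange down, between purple and orange.

>>> {"fn": "step_arm", "kwargs": {"steps": [[0.97,-0.385,0,0,0,0.423,-1],[0.97,-0.385,0,0,0,0.423,-1],[0.97,-0.385,0,0,0,0.423,-1],[0.97,-0.385,0,0,0,0.423,-1],[0.97,-0.385,0,0,0,0.423,-1],[0.97,-0.385,0,0,0,0.423,-1],[0.97,-0.385,0,0,0,0.423,-1],[0.97,-0.385,0,0,0,0.423,-1]]}}

```text
time_s: 0.77
position: [0.4436, -0.3831, 0.2086]
tcp_rot: [[1.0, 0.002, 0.0], [0.002, -1.0, 0.002], [0.0, -0.002, -1.0]]
force: [-0.9, 0.5, -0.1]
opening: 1.0
grasp_force: 0.0
```

Run:
```python
from h import *
s=read_state(); print(s["time_s"],np.round(s["tcp_rot"],3),s["position"])
C=cap("wrist"); print(C[4].round(3),C[1:4],proj(C,(.486,-.346,.03)));save(C[0],"w1.png")
```

```text
0.7667 [[ 1.     0.002  0.   ]
 [ 0.002 -1.     0.002]
 [ 0.    -0.002 -1.   ]] [ 0.44363223 -0.38306607  0.20856039]
[[ 0.002 -0.96  -0.281  0.521]
 [-1.    -0.003  0.003 -0.384]
 [-0.004  0.281 -0.96   0.386]
 [ 0.     0.     0.     1.   ]] (np.float64(375.3144825879615), 282.7715279036187, 211.70770308581575) (np.float64(243.5464207273102), np.float64(140.40662021431677))
```

View pics/w1.png

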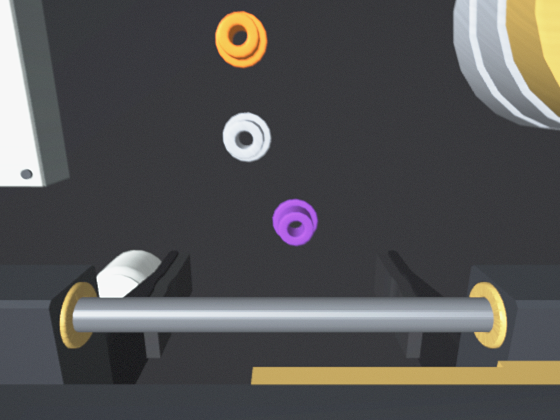

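The wrist view shows the grey roller with its bore at about (245,138), between orange at (240,37) and purple at (295,228). The tin is at lower left and should clear the fingers.

```bash
cat >> h.py <<'E'
def blob(C,u,v,r,lo,ch=None):
    im=C[0]; g=im.min(2); m=np.zeros(g.shape,np.uint8); m[v-r:v+r,u-r:u+r]=(g[v-r:v+r,u-r:u+r]>lo)
    c=max(cv2.findContours(m,0,2)[0],key=cv2.contourArea); return c
E
python3 - <<'E'
from h import *
C=cap("wrist"); c=blob(C,246,137,30,90)
(u,v),r=cv2.minEnclosingCircle(c); print(u,v,r,cv2.boundingRect(c),"mid",onz(C,u,v,.004))
g=C[0].max(2)[120:155,228:265]; m=(g<110).astype(np.uint8); n,l,st,ce=cv2.connectedComponentsWithStats(m)
for s_,c_ in zip(st,ce): 
    u,v=c_+[228,120]; print(s_,u,v,onz(C,u,v,.03))
print("tin",onz(C,135,265,.06))
E
```

```text
249.49441528320312 139.8016815185547 24.708539962768555 (226, 116, 49, 49) mid [ 0.48637371 -0.3469127   0.004     ]
[   0    0   37   35 1083] 246.21421975992612 136.63619575253924 [ 0.49172213 -0.34629985  0.03      ]
[ 0  0  7  8 30] 229.9 122.3 [ 0.50470136 -0.33150242  0.03      ]
[35  0  2  1  2] 263.5 120.0 [ 0.50691024 -0.3626069   0.03      ]
[ 12  15  16  14 173] 247.95375722543352 141.3757225433526 [ 0.48735592 -0.34783161  0.03      ]
[ 0 31  3  4  7] 228.57142857142858 153.0 [ 0.4764078  -0.32925465  0.03      ]
tin [ 0.37429459 -0.24133607  0.06      ]
```

>>> {"fn": "step_arm", "kwargs": {"steps": [[0.145,-0.12,0.36,0,0,0,-1],[0.145,-0.12,0.36,0,0,0,-1],[0.145,-0.12,0.36,0,0,0,-1],[0.145,-0.12,0.36,0,0,0,-1],[0.145,-0.12,0.36,0,0,0,-1]]}}

```text
time_s: 1.28
position: [0.483, -0.3499, 0.0986]
tcp_rot: [[1.0, 0.001, -0.005], [0.001, -1.0, 0.004], [-0.005, -0.004, -1.0]]
force: [-0.4, -0.6, 0.2]
opening: 0.999
grasp_force: 0.0
```

>>> {"fn": "step_arm", "kwargs": {"steps": [[0.013,-0.01,0.1,0,0,0,-1],[0.013,-0.01,0.215,0,0,0,-1],[0.013,-0.01,0.215,0,0,0,-1],[0.013,-0.01,0.215,0,0,0,-1]]}}

```text
time_s: 1.62
position: [0.4875, -0.3489, 0.0368]
tcp_rot: [[1.0, -0.002, -0.001], [-0.002, -1.0, 0.001], [-0.001, -0.001, -1.0]]
force: [-0.6, -0.2, 1.0]
opening: 0.998
grasp_force: 0.0
```

>>> {"fn": "step_arm", "kwargs": {"steps": [[0,-0.005,0.008,0,0,0,-1],[0,-0.005,0.008,0,0,0,1],[0,-0.005,0.008,0,0,0,1],[0,-0.005,0.008,0,0,0,1],[0,-0.005,0.008,0,0,0,1],[0,-0.005,0.008,0,0,0,1],[0,-0.005,0.008,0,0,0,1],[0,-0.005,0.008,0,0,0,1]]}}

```text
time_s: 2.28
position: [0.4886, -0.3464, 0.0342]
tcp_rot: [[1.0, -0.0, 0.0], [-0.0, -1.0, -0.0], [0.0, 0.0, -1.0]]
force: [-0.2, -0.5, -0.1]
opening: 0.554
grasp_force: 0.0
```

>>> {"fn": "step_arm", "kwargs": {"steps": [[0,0,0,0,0,0,1],[0,0,0,0,0,0,1],[0,0,0,0,0,0,1],[0,0,0,0,0,0,1],[0,0,0,0,0,0,1]]}}

```text
time_s: 2.7
position: [0.4885, -0.3463, 0.0339]
tcp_rot: [[1.0, -0.0, -0.0], [-0.0, -1.0, 0.0], [-0.0, -0.0, -1.0]]
force: [0.6, 0.3, 0.3]
opening: 0.173
grasp_force: 0.0
```

The opening is down to 15 mm, less than the 36 mm barrel, so the grasp may have missed. I'll look.

Run:
```python
from h import *
C=cap("wrist"); S=cap("scene"); s=read_state(); print(s["opening"],s["grasp_force"],s["position"],proj(C,(.487,-.347,.03)))
b=cv2.resize(S[0][190:300,100:220],(440,420),interpolation=2)
save(np.hstack([C[0][:,100:460],b]),"w2.png")
```

```text
0.08279211720046876 0.0 [ 0.48851845 -0.34639357  0.03399992] (np.float64(283.2329741692416), np.float64(258.396618360585))
```

View pics/w2.png

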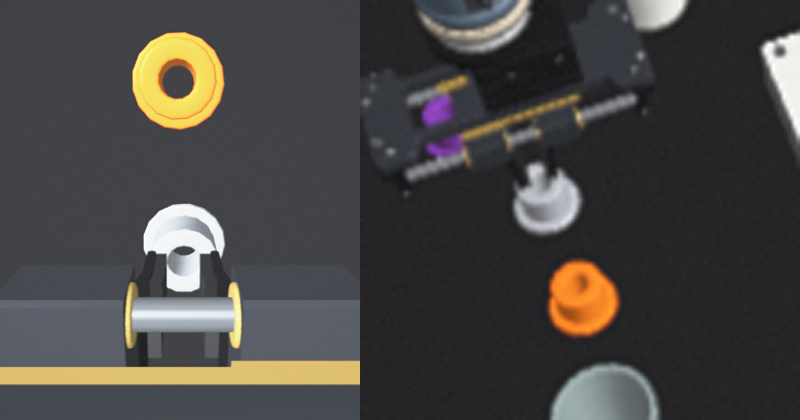

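The fingers are nearly shut and look as if they are above or in front of the barrel. The roller has not moved. I'll check by projection where the fingertips really are.

Run:
```python
from h import *
C=cap("wrist"); S=cap("scene"); s=read_state(); print(s["opening"],s["grasp_force"],s["force"])
p=np.array(s["position"])
for z in (.0,.009,.03,.05,.07): print(z,np.round(proj(S,(p[0],p[1],z)),1),np.round(proj(C,(p[0],p[1],z)),1))
b=cv2.resize(S[0][215:265,120:180],(660,550),interpolation=2)
c=blob(C,284,240,60,150); print(cv2.boundingRect(c))
save(b,"s3.png")
```

```text
0.02873149977772231 0.0 [ 0.20349984  0.11725386 -0.19158722]
0.0 [151.1 244.1] [282.2 236. ]
0.009 [150.5 242.3] [282.1 241.4]
0.03 [148.9 238.1] [282.  255.7]
0.05 [147.5 234.1] [281.9 272.4]
0.07 [145.9 229.9] [281.7 293.3]
(243, 204, 82, 68)
```

View pics/s3.png

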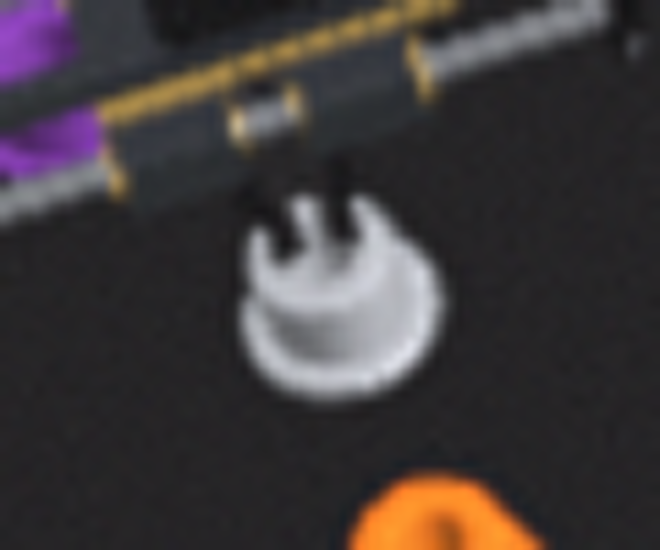

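The roller is in place and upright. Scale and both views put the real fingertips at about z = 0.047, roughly 13 mm above the reported TCP, so the tips passed over the roller. I'll open and descend in guarded steps.

>>> {"fn": "step_arm", "kwargs": {"steps": [[0,0,0,0,0,0,-1],[0,0,0,0,0,0,-1],[0,0,0,0,0,0,-1],[0,0,0,0,0,0,-1],[0,0,0,0,0,0,-1],[0,0,0,0,0,0,-1],[0,0,0,0,0,0,-1],[0,0,0,0,0,0,-1]]}}

```text
time_s: 3.57
position: [0.4885, -0.3464, 0.034]
tcp_rot: [[1.0, -0.0, -0.0], [-0.0, -1.0, 0.0], [-0.0, -0.0, -1.0]]
force: [0.5, 0.5, 0.2]
opening: 0.546
grasp_force: 0.0
```

>>> {"fn": "step_arm", "kwargs": {"steps": [[0,0,0.015,0,0,0,-1],[0,0,0.03,0,0,0,-1],[0,0,0.04,0,0,0,-1],[0,0,0.04,0,0,0,-1]]}}

```text
time_s: 3.9
position: [0.488, -0.3458, 0.021]
tcp_rot: [[1.0, -0.0, -0.001], [-0.0, -1.0, 0.001], [-0.001, -0.001, -1.0]]
force: [0.0, -0.0, 0.7]
opening: 0.859
grasp_force: 0.0
```

Run:
```python
from h import *
C=cap("wrist"); S=cap("scene"); s=read_state(); print(s["opening"],s["force"],s["position"])
p=np.array(s["position"])
for z in (.0,.02,.04): print(z,[np.round(proj(C,(p[0],p[1]+d,z)),1) for d in(.0435,-.0435)])
b=cv2.resize(S[0][200:275,105:200],(532,420),interpolation=2)
save(np.hstack([C[0][200:,150:410].repeat(1,0),np.zeros((220,8,3),np.uint8),b[100:320]]),"s4.png")
```

```text
0.9401762256974783 [-0.21496072  0.72633081 -0.09678425] [ 0.48835125 -0.34623448  0.02162712]
0.0 [array([205.8, 243.2]), array([359.9, 243.2])]
0.02 [array([198.1, 257.3]), array([367.5, 257.4])]
0.04 [array([188.6, 274.5]), array([376.7, 274.6])]
```

View pics/s4.png

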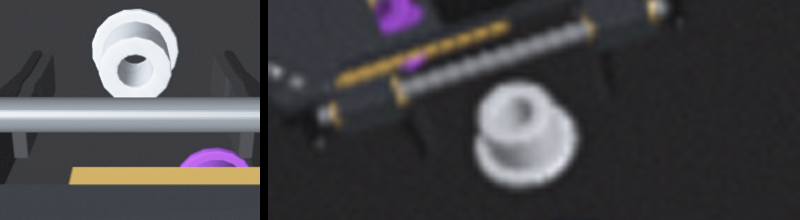

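No contact at TCP z = 0.021, where the nominal tips would be below the bench. That confirms the fingers are shorter than the nominal frame says, so I'll keep going down with force checks.

>>> {"fn": "step_arm", "kwargs": {"steps": [[-0.002,0,0.015,0,0,0,-1],[-0.002,0,0.03,0,0,0,-1],[-0.002,0,0.04,0,0,0,-1],[-0.002,0,0.04,0,0,0,-1]]}}

```text
time_s: 4.33
position: [0.4874, -0.3459, 0.0092]
tcp_rot: [[1.0, -0.0, -0.001], [-0.0, -1.0, 0.001], [-0.001, -0.001, -1.0]]
force: [-1.4, 0.2, 0.1]
opening: 1.002
grasp_force: 0.0
```

>>> {"fn": "step_arm", "kwargs": {"steps": [[0,0,0.008,0,0,0,-1],[0,0,0.014,0,0,0,-1],[0,0,0.014,0,0,0,-1]]}}

```text
time_s: 4.58
position: [0.4878, -0.3463, 0.0055]
tcp_rot: [[1.0, -0.0, -0.0], [-0.0, -1.0, 0.0], [-0.0, -0.0, -1.0]]
force: [0.1, -1.1, -0.1]
opening: 1.003
grasp_force: 0.0
```

Run:
```python
from h import *
C=cap("wrist"); s=read_state(); print(s["opening"],s["force"],s["position"])
p=np.array(s["position"])
for z in (.0,.01,.02,.03): print(z,[np.round(proj(C,(p[0]+e,p[1]+.0435,z)),1) for e in(.0095,-.0095)])
g=cv2.cvtColor(C[0],cv2.COLOR_RGB2GRAY)
save(cv2.resize(np.clip(C[0][200:300,150:420].astype(int)*2,0,255).astype(np.uint8),(790,292)),"s5.png")
```

```text
0.9982601189567109 [-0.56657884 -0.48961778 -0.50553944] [ 0.48785968 -0.34631417  0.00566182]
0.0 [array([198.2, 237.5]), array([200.5, 271. ])]
0.01 [array([193.8, 244.5]), array([196.3, 279.6])]
0.02 [array([188.9, 252.3]), array([191.7, 289. ])]
0.03 [array([183.4, 261.1]), array([186.5, 299.5])]
```

View pics/s5.png

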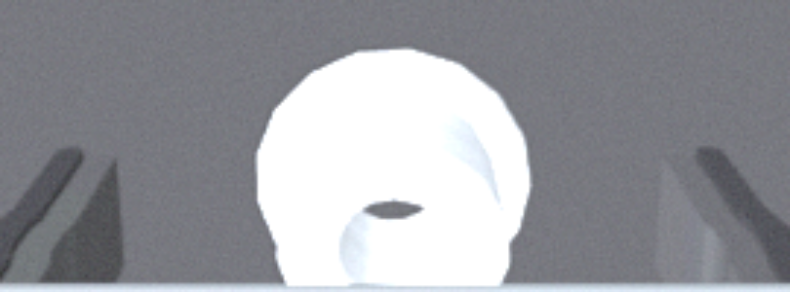

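The tips are now at about z = 0.019, overlapping the barrel by 11 mm. I'll go 8 mm lower and then close.

>>> {"fn": "step_arm", "kwargs": {"steps": [[0,0,0.014,0,0,0,-1],[0,0,0.026,0,0,0,-1],[0,0,0.026,0,0,0,1],[0,0,0.026,0,0,0,1],[0,0,0.026,0,0,0,1],[0,0,0.026,0,0,0,1],[0,0,0.026,0,0,0,1],[0,0,0.026,0,0,0,1]]}}

```text
time_s: 5.3
position: [0.488, -0.3465, -0.0018]
tcp_rot: [[1.0, -0.0, 0.0], [-0.0, -1.0, -0.0], [0.0, 0.0, -1.0]]
force: [0.0, 0.2, -0.9]
opening: 0.632
grasp_force: 0.0
```

>>> {"fn": "step_arm", "kwargs": {"steps": [[0,0,0,0,0,0,1],[0,0,0,0,0,0,1],[0,0,0,0,0,0,1],[0,0,0,0,0,0,1]]}}

```text
time_s: 5.63
position: [0.488, -0.3465, -0.0019]
tcp_rot: [[1.0, -0.0, 0.0], [-0.0, -1.0, -0.0], [0.0, 0.0, -1.0]]
force: [-0.2, -0.5, 0.1]
opening: 0.399
grasp_force: 30.0
```

It's gripped: the opening is about 35 mm and the force 30 N. Now lift and carry.

>>> {"fn": "step_arm", "kwargs": {"steps": [[0,0,-0.13,0,0,0,1],[0,0,-0.27,0,0,0,1],[0,0,-0.41,0,0,0,1],[0,-0.06,-0.53,0,0,0,1],[0,-0.18,-0.55,0,0,0,1],[0,-0.32,-0.55,0,0,0,1],[0,-0.46,-0.55,0,0,0,1],[0,-0.6,-0.55,0,0,0,1]]}}

```text
time_s: 6.3
position: [0.4874, -0.1658, 0.1634]
tcp_rot: [[1.0, -0.002, 0.0], [-0.002, -1.0, 0.0], [0.0, -0.0, -1.0]]
force: [0.8, -0.3, -1.7]
opening: 0.4
grasp_force: 30.0
```

>>> {"fn": "step_arm", "kwargs": {"steps": [[-0.02,-0.13,0,0,0,0,1],[-0.04,-0.27,0,0,0,0,1],[-0.06,-0.41,0,0,0,0,1],[-0.08,-0.55,0,0,0,0,1],[-0.1,-0.69,0,0,0,0,1],[-0.1,-0.82,0,0,0,0,1],[-0.1,-0.84,0,0,0,0,1],[-0.1,-0.84,0,0,0,0,1]]}}

```text
time_s: 6.97
position: [0.4572, 0.0872, 0.163]
tcp_rot: [[1.0, 0.005, -0.001], [0.005, -1.0, 0.0], [-0.001, -0.0, -1.0]]
force: [1.1, -0.7, -1.3]
opening: 0.399
grasp_force: 30.0
```

Run:
```python
from h import *
C=cap("wrist"); T=cap("top"); s=read_state(); print(s["opening"],s["grasp_force"],s["force"],s["position"])
print(proj(C,(.534,.087,.087)),proj(C,(.534,.087,.045)))
save(C[0],"w6.png"); np.save("w6.npy",np.array(C,dtype=object),allow_pickle=True)
```

```text
0.39591928800693316 29.999418212100863 [-0.6877874  -1.14336831 -0.41222377] [0.45819128 0.08437544 0.16302089]
(np.float64(283.16009068166755), np.float64(102.10186340109496)) (np.float64(283.19388521323833), np.float64(102.0335091974188))
```

View pics/w6.png

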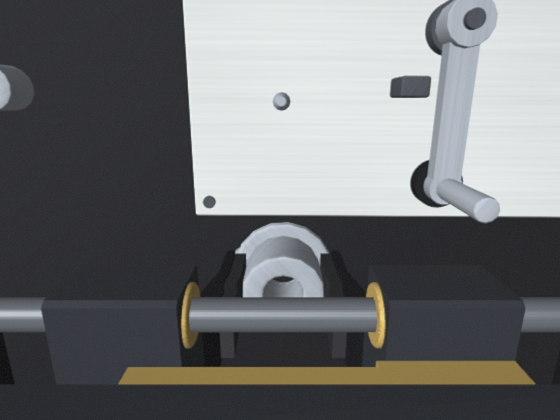

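The post is seen almost end-on at (281.5,101). The held roller's top face spans columns 244–323 and its flange's front edge is at v = 222. The pin top is at (487,209).

Run:
```python
from h import *
C=tuple(np.load("w6.npy",allow_pickle=True)); g=cv2.cvtColor(C[0],cv2.COLOR_RGB2GRAY)
m=(g[88:114,268:296]<170).astype(np.uint8); c=max(cv2.findContours(m,0,2)[0],key=cv2.contourArea); (u,v),r=cv2.minEnclosingCircle(c); u+=268;v+=88
print(u,v,r,"post",onz(C,u,v,.087),onz(C,u,v,.045))
p=C[4]; 
print("roller front edge",onz(C,284,222,.170)-[.024,0,0],"y",onz(C,283.5,280,.195), onz(C,284,250,.17))
print("pin",onz(C,487,209,.13),"pivot",onz(C,475,17,.08), onz(C,475,17,.1))
s=read_state(); print(s["position"])
```

```text
281.19662952423096 101.01685428619385 9.019097328186035 post [0.53466827 0.08827481 0.087     ] [0.53472936 0.0885114  0.045     ]
roller front edge [0.45521394 0.08626938 0.17      ] y [0.4613139  0.08641845 0.195     ] [0.46486908 0.08618714 0.17      ]
pin [ 0.47486458 -0.03204043  0.13      ] pivot [ 0.58579121 -0.03302043  0.08      ] [ 0.58183598 -0.02381295  0.1       ]
[0.45819128 0.08437544 0.16302089]
```

>>> {"fn": "step_arm", "kwargs": {"steps": [[0.13,-0.004,0,0,0,0,1],[0.258,-0.007,0.05,0,0,0,1],[0.258,-0.007,0.15,0,0,0,1],[0.258,-0.007,0.2,0,0,0,1],[0.258,-0.007,0.2,0,0,0,1],[0.258,-0.007,0.2,0,0,0,1]]}}

```text
time_s: 7.57
position: [0.5349, 0.0848, 0.1021]
tcp_rot: [[1.0, -0.003, -0.003], [-0.003, -1.0, -0.0], [-0.003, 0.0, -1.0]]
force: [-0.7, -0.8, -1.6]
opening: 0.399
grasp_force: 30.0
```

Run:
```python
from h import *
for i in range(3):
    s=read_state(); C=cap("wrist"); print(s["force"],s["position"])
g=cv2.cvtColor(C[0],cv2.COLOR_RGB2GRAY); np.save("w7.npy",np.array(C,dtype=object),allow_pickle=True)
S=cap("scene"); p=s["position"]; print(proj(S,(p[0],p[1],p[2]+.032)),proj(S,(.5347,.0883,.087)))
b=cv2.resize(S[0][165:240,260:350],(504,420),interpolation=2)
save(np.hstack([C[0][200:,150:410],b[:220,:]*0,]) if 0 else np.hstack([C[0][:,150:430],b]),"w7.png")
```

```text
[-0.69262269 -0.80968236 -1.64226049] [0.53489921 0.08475236 0.10208251]
[ 0.29340975  0.54300201 -1.1552515 ] [0.53580561 0.08510104 0.10319055]
[ 0.22149569  0.58484208 -1.1892971 ] [0.53627211 0.08543055 0.10387462]
(np.float64(303.64987284361683), np.float64(177.54303386301734)) (np.float64(303.4716235903128), np.float64(188.1481987885472))
```

View pics/w7.png

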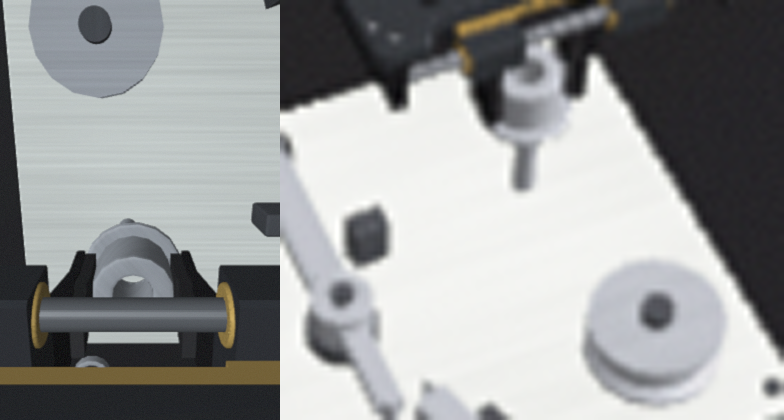

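The roller sits over the post. The post foot peeks out left of the roller's axis in the wrist view (column 276 against 283.5), so the roller needs a few mm more in +y. I'll work that out.

Run:
```python
from h import *
C=tuple(np.load("w7.npy",allow_pickle=True)); s=read_state(); print("now",s["position"],C[4][:3,3].round(4))
S=cap("scene"); g=cv2.cvtColor(S[0],cv2.COLOR_RGB2GRAY).astype(int)
w=cv2.cvtColor(C[0],cv2.COLOR_RGB2GRAY).astype(int)
for v in (217,219,221): print(v,w[v,264:296].tolist())
for p in [(.5347,.0883,.045),(.5347,.0915,.045),(.5347,.0883,.08)]: print(np.round(proj(S,p),1),np.round(proj(C,p),1))
for v in (183,186,190,194,196): print(v,g[v,290:318].tolist())
```

```text
now [0.53643796 0.08602462 0.10442353] [0.613  0.0846 0.2814]
217 [194, 194, 194, 194, 194, 194, 195, 195, 195, 197, 194, 194, 196, 195, 193, 194, 196, 196, 195, 195, 195, 194, 195, 195, 195, 194, 195, 194, 195, 195, 195, 194]
219 [194, 192, 194, 193, 193, 195, 195, 196, 184, 159, 141, 133, 124, 112, 107, 104, 111, 122, 146, 182, 195, 196, 194, 196, 195, 195, 195, 196, 195, 195, 194, 195]
221 [195, 196, 194, 197, 197, 197, 178, 154, 133, 125, 123, 117, 112, 107, 99, 95, 85, 80, 74, 84, 128, 182, 198, 196, 196, 196, 196, 197, 198, 199, 198, 198]
[302.7 197.4] [277.9 225.5]
[303.8 197. ] [273.1 225.5]
[303.3 189.7] [277.1 244.7]
183 [240, 240, 242, 243, 172, 73, 17, 19, 29, 52, 95, 108, 112, 121, 130, 140, 148, 161, 175, 184, 195, 188, 214, 235, 242, 242, 241, 241]
186 [240, 240, 240, 242, 243, 194, 102, 38, 49, 88, 104, 107, 109, 115, 125, 138, 155, 169, 183, 193, 201, 220, 238, 241, 241, 240, 240, 239]
190 [241, 241, 241, 241, 241, 242, 243, 242, 239, 231, 204, 164, 141, 150, 158, 163, 189, 231, 235, 235, 240, 241, 241, 241, 241, 241, 241, 241]
194 [243, 244, 243, 243, 243, 242, 242, 242, 242, 244, 245, 199, 122, 107, 143, 198, 240, 243, 242, 241, 240, 240, 240, 239, 239, 239, 239, 239]
196 [243, 242, 243, 244, 243, 244, 244, 244, 244, 246, 246, 177, 110, 112, 150, 202, 237, 241, 240, 240, 240, 240, 241, 241, 241, 242, 242, 241]
```

>>> {"fn": "step_arm", "kwargs": {"steps": [[-0.002,-0.01,0.02,0,0,0,1],[-0.002,-0.01,0.04,0,0,0,1],[-0.002,-0.01,0.06,0,0,0,1],[-0.002,-0.01,0.06,0,0,0,1],[-0.002,-0.01,0.075,0,0,0,1],[-0.002,-0.01,0.075,0,0,0,1]]}}

```text
time_s: 8.32
position: [0.5344, 0.0897, 0.0797]
tcp_rot: [[1.0, -0.0, -0.001], [-0.0, -1.0, 0.0], [-0.001, -0.0, -1.0]]
force: [0.3, 0.3, -1.0]
opening: 0.399
grasp_force: 30.0
```

Run:
```python
from h import *
C=cap("wrist"); s=read_state(); print(s["force"],s["position"],s["grasp_force"])
w=cv2.cvtColor(C[0],cv2.COLOR_RGB2GRAY).astype(int)
for v in (206,210,214,218,222): print(v,w[v,264:300].tolist())
# bore: look down the hole, rows of the roller top
for v in (262,268,274,280,286): print(v,w[v,240:328:3].tolist())
print([np.round(proj(C,(s["position"][0],s["position"][1],s["position"][2]+d)),1) for d in (.002,.032)], np.round(proj(C,(.5347,.0883,.087)),1))
```

```text
[ 0.08672118 -0.13071027 -0.92671079] [0.53456709 0.08971815 0.07998697] 29.99949504621327
206 [189, 189, 188, 189, 188, 188, 187, 187, 189, 187, 189, 188, 188, 188, 188, 188, 187, 189, 188, 188, 187, 189, 188, 188, 189, 187, 189, 186, 188, 188, 189, 189, 187, 189, 185, 188]
210 [185, 183, 187, 185, 187, 186, 186, 186, 185, 188, 187, 190, 188, 187, 188, 187, 188, 188, 187, 188, 186, 188, 187, 187, 187, 189, 187, 188, 188, 189, 189, 190, 189, 189, 189, 190]
214 [189, 189, 188, 189, 188, 190, 188, 189, 188, 187, 188, 190, 190, 191, 187, 191, 189, 188, 189, 189, 189, 190, 189, 190, 189, 190, 190, 190, 190, 190, 191, 189, 188, 189, 189, 189]
218 [190, 188, 189, 189, 190, 189, 191, 188, 190, 187, 190, 189, 190, 189, 189, 189, 190, 188, 189, 189, 191, 189, 189, 190, 189, 190, 190, 188, 191, 191, 190, 190, 191, 191, 191, 191]
222 [191, 189, 190, 190, 191, 190, 190, 191, 190, 190, 188, 175, 170, 167, 158, 153, 153, 156, 146, 145, 139, 135, 135, 137, 136, 141, 160, 168, 184, 192, 193, 193, 192, 193, 192, 193]
262 [32, 25, 102, 125, 129, 128, 126, 141, 157, 155, 146, 141, 141, 137, 141, 140, 142, 141, 143, 141, 142, 118, 71, 64, 64, 62, 83, 38, 33, 30]
268 [31, 21, 112, 129, 145, 157, 151, 145, 147, 143, 142, 142, 140, 138, 137, 134, 137, 139, 141, 141, 138, 138, 136, 138, 111, 64, 59, 36, 34, 29]
274 [31, 26, 129, 150, 151, 146, 146, 141, 139, 139, 139, 135, 137, 133, 130, 128, 131, 134, 139, 138, 138, 138, 139, 138, 136, 135, 68, 52, 31, 32]
280 [24, 97, 156, 147, 143, 142, 140, 138, 139, 124, 75, 95, 176, 183, 186, 185, 185, 140, 122, 132, 138, 140, 141, 137, 138, 135, 132, 76, 32, 38]
286 [24, 135, 150, 147, 142, 140, 137, 131, 94, 58, 65, 66, 72, 81, 93, 105, 110, 116, 124, 129, 123, 140, 143, 141, 141, 137, 135, 126, 38, 37]
[array([282. , 260.4]), array([281.8, 288.9])] [284.8 264.3]
```

>>> {"fn": "step_arm", "kwargs": {"steps": [[0,0.001,0.012,0,0,0,1],[0,0.001,0.025,0,0,0,1],[0,0.001,0.025,0,0,0,1]]}}

```text
time_s: 8.62
position: [0.5345, 0.0893, 0.0723]
tcp_rot: [[1.0, -0.001, -0.001], [-0.001, -1.0, 0.0], [-0.001, -0.0, -1.0]]
force: [0.5, -0.1, -2.0]
opening: 0.399
grasp_force: 30.0
```

The underside is below the post top with no reaction, so the post is in the bore.

>>> {"fn": "step_arm", "kwargs": {"steps": [[0,0,0.02,0,0,0,1],[0,0,0.045,0,0,0,1],[0,0,0.07,0,0,0,1],[0,0,0.08,0,0,0,1],[0,0,0.08,0,0,0,1]]}}

```text
time_s: 9.03
position: [0.5343, 0.0894, 0.0479]
tcp_rot: [[1.0, -0.0, -0.002], [-0.0, -1.0, 0.0], [-0.002, -0.0, -1.0]]
force: [0.6, 0.3, -0.6]
opening: 0.393
grasp_force: 30.0
```

>>> {"fn": "step_arm", "kwargs": {"steps": [[0,0,0.01,0,0,0,1],[0,0,0.015,0,0,0,1],[0,0,0.015,0,0,0,1]]}}

```text
time_s: 9.28
position: [0.5347, 0.0894, 0.0443]
tcp_rot: [[1.0, -0.0, -0.001], [-0.0, -1.0, 0.0], [-0.001, -0.0, -1.0]]
force: [-0.4, 0.2, -0.9]
opening: 0.398
grasp_force: 30.0
```

>>> {"fn": "step_arm", "kwargs": {"steps": [[0,0,0.004,0,0,0,1],[0,0,0.008,0,0,0,1],[0,0,0.008,0,0,0,1]]}}

```text
time_s: 9.53
position: [0.5352, 0.0894, 0.0431]
tcp_rot: [[1.0, -0.0, 0.001], [-0.0, -1.0, -0.0], [0.001, 0.0, -1.0]]
force: [-1.7, 0.9, 4.9]
opening: 0.398
grasp_force: 30.0
```

It seats at exactly the predicted height, with 5 N of contact. I'll release and rise.

>>> {"fn": "step_arm", "kwargs": {"steps": [[0,0,-0.004,0,0,0,-1],[0,0,-0.004,0,0,0,-1],[0,0,-0.004,0,0,0,-1],[0,0,-0.004,0,0,0,-1],[0,0,-0.004,0,0,0,-1],[0,0,-0.004,0,0,0,-1],[0,0,-0.004,0,0,0,-1],[0,0,-0.004,0,0,0,-1]]}}

```text
time_s: 10.2
position: [0.5349, 0.0894, 0.0433]
tcp_rot: [[1.0, -0.0, -0.0], [-0.0, -1.0, 0.0], [-0.0, -0.0, -1.0]]
force: [0.0, -0.3, -0.7]
opening: 0.921
grasp_force: 0.0
```

>>> {"fn": "step_arm", "kwargs": {"steps": [[0,0,-0.1,0,0,0,-1],[0,0,-0.24,0,0,0,-1],[-0.06,0,-0.35,0,0,0,-1],[-0.18,0,-0.43,0,0,0,-1],[-0.25,0,-0.45,0,0,0,-1],[-0.25,0,-0.45,0,0,0,-1]]}}

```text
time_s: 10.7
position: [0.455, 0.0899, 0.1801]
tcp_rot: [[1.0, 0.0, -0.002], [0.0, -1.0, 0.0], [-0.002, -0.0, -1.0]]
force: [-0.5, -0.6, -0.9]
opening: 0.996
grasp_force: 0.0
```

Run:
```python
from h import *
C=cap("wrist"); s=read_state(); print(s["time_s"],s["force"],s["position"],s["opening"])
u,v=map(int,proj(C,(.5347,.0883,.06))); print(u,v,C[4][:3,3])
g=cv2.cvtColor(C[0],cv2.COLOR_RGB2GRAY); sub=g[v-60:v+60,u-60:u+60]
m=(sub<175).astype(np.uint8); n,l,st,ce=cv2.connectedComponentsWithStats(m)
for a,c in zip(st[1:],ce[1:]):
    if a[4]>150: print(a,c+[u-60,v-60])
for z in(.045,.05,.075): 
    e=.024 if z<.06 else .018
    print(z,[np.round(proj(C,(.5347+a*e,.0883+b*e,z)),1) for a,b in((1,0),(-1,0),(0,1),(0,-1))])
S=cap("scene"); g=cv2.cvtColor(S[0],cv2.COLOR_RGB2GRAY)
u,v=map(int,proj(S,(.5347,.0883,.06))); m=(g[v-25:v+25,u-25:u+25]<215).astype(np.uint8); n,l,st,ce=cv2.connectedComponentsWithStats(m)
for a,c in zip(st[1:],ce[1:]):
    if a[4]>40: print("S",a+[u-25,v-25,0,0,0],c+[u-25,v-25])
print([np.round(proj(S,(.5347,.0883,z)),1) for z in(.045,.075,.087)])
pr=onz(C,0,0,.1)
print("pin pred",np.round(proj(C,(.475,-.032,.13)),1),np.round(proj(S,(.475,-.032,.13)),1))
np.save("w8.npy",np.array(C,dtype=object),allow_pickle=True)
```

```text
10.75 [ 0.40769751 -0.8504392  -0.11598468] [0.45786388 0.08968771 0.17942692] 1.001092356373946
284 97 [0.53250289 0.08926057 0.35730055]
[ 38  37  48  52 259] [294.44401544 107.91891892]
[ 46  48  26  28 319] [283.05642633  96.62068966]
0.045 [array([284.6,  65.8]), array([284.5, 128.8]), array([254.4,  98. ]), array([314.7,  98. ])]
0.05 [array([284.6,  65.2]), array([284.5, 129.2]), array([254. ,  97.9]), array([315.2,  97.9])]
0.075 [array([284.7,  71. ]), array([284.6, 123.3]), array([259.7,  97.7]), array([309.7,  97.7])]
S [277 169  50  24 384] [304.578125  174.3046875]
S [295 187  17  17 222] [302.80630631 195.18018018]
S [315 211  12   8  66] [321.71212121 215.34848485]
[array([302.7, 197.4]), array([303.3, 190.8]), array([303.5, 188.1])]
pin pred [477.7 197. ] [254.4 175.9]
```

The roller reads as fully home: contact height TCP 0.043, and the scene blob centre (303,195) matches. Next is the pin at (0.475,-0.032), with the pivot at (0.585,-0.032). I'll move above the pin, straddling it along y.

>>> {"fn": "step_arm", "kwargs": {"steps": [[0.02,0.13,0,0,0,0,-1],[0.04,0.27,0,0,0,0,-1],[0.06,0.4,0,0,0,0,-1],[0.06,0.405,0,0,0,0,-1],[0.06,0.405,0.05,0,0,0,-1],[0.06,0.405,0.05,0,0,0,-1]]}}

```text
time_s: 11.3
position: [0.4776, -0.033, 0.161]
tcp_rot: [[1.0, -0.003, -0.004], [-0.003, -1.0, 0.001], [-0.004, -0.001, -1.0]]
force: [-0.6, 0.2, -0.3]
opening: 0.999
grasp_force: 0.0
```

Run:
```python
from h import *
s=read_state(); print(s["time_s"],s["force"],s["position"])
C=cap("wrist"); g=cv2.cvtColor(C[0],cv2.COLOR_RGB2GRAY)
print(np.round(proj(C,(.475,-.032,.13)),1),np.round(proj(C,(.475,-.032,.072)),1))
for v in (230,240,250,260,270): print(v,g[v,230:340:3].tolist())
```

```text
11.3 [-0.58086062  0.24152572 -0.25689475] [ 0.47761688 -0.03297085  0.161024  ]
[280.6 241.7] [281.2 213.4]
230 [192, 193, 192, 192, 191, 194, 194, 194, 193, 193, 194, 196, 195, 140, 135, 124, 115, 95, 82, 71, 65, 189, 197, 197, 198, 199, 198, 199, 198, 199, 198, 198, 198, 197, 199, 198, 198]
240 [45, 49, 48, 46, 48, 46, 45, 44, 46, 44, 44, 43, 89, 169, 159, 155, 153, 155, 151, 150, 140, 51, 43, 44, 42, 43, 41, 39, 40, 40, 42, 41, 42, 42, 40, 41, 40]
250 [33, 33, 38, 38, 37, 39, 30, 34, 34, 35, 37, 36, 31, 95, 155, 154, 150, 147, 143, 139, 69, 35, 30, 31, 34, 37, 36, 31, 36, 34, 34, 30, 35, 36, 34, 33, 35]
260 [31, 34, 36, 37, 36, 33, 35, 37, 37, 31, 34, 36, 34, 34, 35, 34, 31, 29, 35, 32, 33, 32, 36, 34, 34, 32, 31, 35, 30, 33, 36, 32, 37, 37, 33, 34, 32]
270 [31, 38, 32, 31, 35, 34, 32, 37, 31, 33, 35, 35, 32, 36, 32, 34, 37, 36, 34, 34, 36, 34, 36, 34, 36, 35, 37, 35, 32, 35, 39, 33, 30, 33, 35, 36, 29]
```

>>> {"fn": "step_arm", "kwargs": {"steps": [[-0.008,0,0.08,0,0,0,-1],[-0.008,0,0.16,0,0,0,-1],[-0.008,0,0.22,0,0,0,-1],[-0.008,0,0.24,0,0,0,0.3],[-0.008,0,0.24,0,0,0,1],[-0.008,0,0.24,0,0,0,1],[-0.008,0,0.24,0,0,0,1],[-0.008,0,0.24,0,0,0,1]]}}

```text
time_s: 12.02
position: [0.4765, -0.0322, 0.0924]
tcp_rot: [[1.0, 0.0, 0.002], [0.0, -1.0, -0.001], [0.002, 0.001, -1.0]]
force: [0.2, -1.2, -0.3]
opening: 0.706
grasp_force: 0.0
```

>>> {"fn": "step_arm", "kwargs": {"steps": [[0,0,0,0,0,0,1],[0,0,0,0,0,0,1],[0,0,0,0,0,0,1],[0,0,0,0,0,0,1],[0,0,0,0,0,0,1],[0,0,0,0,0,0,1],[0,0,0,0,0,0,1],[0,0,0,0,0,0,1]]}}

```text
time_s: 12.68
position: [0.4754, -0.0316, 0.0913]
tcp_rot: [[1.0, -0.001, -0.0], [-0.001, -1.0, 0.001], [-0.0, -0.001, -1.0]]
force: [-0.0, 2.2, 1.4]
opening: 0.171
grasp_force: 30.0
```

The pin is gripped. Now swing it along the arc to about 0.52 rad.

>>> {"fn": "step_arm", "kwargs": {"steps": [[0.002,0.037,0,0,0,0,1],[0.007,0.073,0,0,0,0,1],[0.016,0.108,0,0,0,0,1],[0.029,0.143,0,0,0,0,1],[0.038,0.163,0,0,0,0,1],[0.048,0.182,0,0,0,0,1],[0.048,0.182,0,0,0,0,1],[0.048,0.182,0,0,0,0,1]]}}

```text
time_s: 13.35
position: [0.4847, -0.0832, 0.0911]
tcp_rot: [[1.0, -0.0, -0.011], [-0.0, -1.0, 0.007], [-0.011, -0.007, -1.0]]
force: [-6.6, 9.2, 10.7]
opening: 0.178
grasp_force: 30.0
```

```bash
cat > chk.py <<'E'
from h import *
s=read_state(); p=s["position"]; print(s["time_s"],s["force"],p,s["opening"],s["grasp_force"])
print("theta",np.arctan2(-.032-p[1],.585-p[0]),np.hypot(-.032-p[1],.585-p[0]))
S=cap("scene"); g=cv2.cvtColor(S[0],cv2.COLOR_RGB2GRAY)
for nm in ("pt",):
    for z in (.066,): print([ (r,np.round(proj(S,(.585-r*np.cos(t),-.032-r*np.sin(t),z)),1).tolist()) for r in(.04,.06) for t in(.0,.4,.5,.6)])
u,v=260,205; save(S[0],"last.png")
u,v=map(int,proj(S,(.5347,.0883,.06))); m=(g[v-25:v+25,u-25:u+25]<215).astype(np.uint8); n,l,st,ce=cv2.connectedComponentsWithStats(m)
for a,c in zip(st[1:],ce[1:]):
    if a[4]>40: print("S",a+[u-25,v-25,0,0,0],c+[u-25,v-25])
E
python3 chk.py
```

```text
13.35 [-6.56610319  9.1959917  10.68428902] [ 0.48466264 -0.08324492  0.09114357] 0.17824078048166836 29.983366238884628
theta 0.4721917209033999 0.11266600423894765
[(0.04, [264.6, 209.2]), (0.04, [259.8, 211.8]), (0.04, [258.8, 212.7]), (0.04, [257.9, 213.7]), (0.06, [261.9, 203.7]), (0.06, [254.6, 207.7]), (0.06, [253.1, 209.0]), (0.06, [251.8, 210.5])]
S [277 169  50  24 384] [304.578125  174.3046875]
S [295 187  17  17 221] [302.77828054 195.19457014]
S [316 211  11   8  64] [321.828125 215.359375]
```

>>> {"fn": "step_arm", "kwargs": {"steps": [[0.006,0.01,0,0,0,0,1],[0.01,0.018,0,0,0,0,1],[0.01,0.018,0,0,0,0,1],[0.01,0.018,0,0,0,0,1],[0.01,0.018,0,0,0,0,1],[0.01,0.018,0,0,0,0,1]]}}

```text
time_s: 13.9
position: [0.487, -0.0879, 0.0912]
tcp_rot: [[1.0, 0.0, -0.012], [0.0, -1.0, 0.007], [-0.012, -0.007, -1.0]]
force: [-7.1, 9.3, 10.9]
opening: 0.175
grasp_force: 30.0
```

```bash
python3 chk.py
python3 - <<'E'
from h import *
# arm direction on the scene image: bright-vs-grey edges across circles r=30..60 mm about the pivot at z=.072
S=cap("scene"); T=cap("top")
for nm,K in(("S",S),("T",T)):
    g=cv2.cvtColor(K[0],cv2.COLOR_RGB2GRAY)
    for r in(.035,.045,.055,.065):
        t=np.arange(-.3,1.0,.05); q=[proj(K,(.585-r*np.cos(a),-.032-r*np.sin(a),.072)) for a in t]
        print(nm,r,[int(g[int(round(v)),int(round(u))]) for u,v in q])
E
```

```text
13.9 [-7.06585204  9.31057894 10.8536892 ] [ 0.48697922 -0.08787089  0.09115596] 0.17511482862643485 29.980609766207635
theta 0.5180611734901913 0.1128256657712673
[(0.04, [264.6, 209.2]), (0.04, [259.8, 211.8]), (0.04, [258.8, 212.7]), (0.04, [257.9, 213.7]), (0.06, [261.9, 203.7]), (0.06, [254.6, 207.7]), (0.06, [253.1, 209.0]), (0.06, [251.8, 210.5])]
S [277 169  50  24 384] [304.578125  174.3046875]
S [295 187  17  17 222] [302.80630631 195.18018018]
S [316 211  11   8  64] [321.828125 215.359375]
S 0.035 [245, 242, 242, 242, 242, 242, 242, 242, 241, 241, 234, 199, 199, 196, 196, 196, 196, 198, 197, 196, 196, 159, 159, 118, 118, 156]
S 0.045 [245, 244, 244, 243, 243, 243, 243, 244, 243, 243, 243, 241, 223, 206, 196, 197, 197, 197, 196, 196, 160, 160, 118, 183, 183, 235]
S 0.055 [244, 243, 242, 243, 243, 243, 243, 243, 243, 242, 243, 242, 242, 223, 211, 197, 199, 199, 197, 189, 173, 124, 157, 231, 242, 241]
S 0.065 [242, 242, 242, 242, 242, 243, 242, 242, 243, 242, 243, 242, 243, 229, 213, 196, 198, 198, 199, 193, 135, 157, 232, 244, 241, 241]
T 0.035 [241, 240, 240, 240, 240, 240, 240, 240, 240, 236, 221, 221, 191, 195, 199, 199, 199, 199, 198, 197, 197, 204, 230, 230, 238, 238]
T 0.045 [240, 240, 239, 239, 239, 239, 239, 239, 239, 240, 238, 229, 195, 195, 194, 200, 201, 200, 198, 198, 198, 222, 239, 239, 241, 241]
T 0.055 [237, 236, 236, 208, 231, 242, 242, 241, 241, 240, 240, 241, 237, 208, 191, 201, 200, 197, 185, 143, 115, 99, 82, 72, 92, 78]
T 0.065 [60, 59, 62, 60, 60, 100, 113, 116, 116, 116, 173, 167, 143, 66, 43, 45, 54, 84, 96, 109, 115, 116, 111, 107, 102, 98]
```

The pictures put the arm at about 0.51 rad and the TCP pose gives 0.52. That is past the click and short of the 0.60 stop, and the roller is still home. Handing in.

```bash
python3 -c "
from rig import *
print(hand_in())"
```

```text
the job is handed in; nothing more can be done
None
```

The idler is home on its post, flange down and released, and I handed in with the gripper holding the tensioner at about 0.51 rad, past the click and clear of the pawl; the bystanders were not touched.

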